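# Third hand for the fan cover

## Robot

A 6-joint arm with a two-finger parallel gripper is mounted at the origin on the work surface. World frame = base frame: x ahead of the robot, y to its left, z up, the work surface at z = 0. Lengths are in m, angles in degrees, forces in N, time in s.
With the tool pointing down it reaches from about 0.35 to 0.875 m from the base axis. Payload 4.2 kg.
Tool frame: the origin (TCP) lies midway between the tips of the shut fingers; the grasp point (between the pads) lies 19 mm behind it; z points along the fingers, y is the direction in which the jaws open and shut (so a half turn about z gives the same grasp; the last joint's range is limited). The gripper opens to 87 mm and grips with 3 to 60 N. Pads are 19 mm wide; open, the fingers measure 117 mm over their backs; the gripper's body (75 mm by 190 mm) begins 51 mm behind the grasp point.
Start: joints at [88.499, 22.042, 0.453, 0, -68.411, -14.817], TCP at [0.176, 0.6, 0.195] pointing down, gripper open.
Joint ranges: [-179.83, 179.83], [-69.29, 118.12], [-61.27, 80.66], [-181.25, 117.63], [-171.15, -9.14], [-177.46, 177.46]. Speed limits (degrees/s): [159.86, 159.86, 180, 180, 180, 180].

## Interface

Orientations are given as a 3x3 rotation matrix whose columns are the frame's x, y, z axes.
In Python, from station import sense, capture, calibration, finish_job gives the robot as it stands.
- The arm moves only by the tool carry_out, never from a script. Its argument "commands" is one flat list of numbers, 6 for each row, row after row: the shift along the tool's x, y, z in mm, then the turn, a rotation vector about the tool's x, y, z in rad. A call has 1 to 5 rows; each row shifts and turns the pose as measured when the row begins, along the tool's axes as they then stand; what a row does not reach is not made up. A row lasts 1/8 s, in which the tool goes at most 62.5 mm and 10.7 degrees, less where a joint would pass 70% of its speed; a pose out of reach is approached as far as the arm can. A call is refused whole if a number of a shift passes 62.5 or a number of a turn 0.188, either way. A call with a gripper value outside its range is refused whole. "grip" is the finger opening in mm, from 0 to 87, set as the call begins (left out, the last holds). The fingers move at their own pace and stop on an object; the grip force is fixed at half the most. Time passes only in rows, so rows that do not move let the fingers close. It gives the time, the measured TCP pose, the force and the opening at its end, in the units of the state.
- sense(): the state, without advancing time (a new reading comes with each control period).
- capture(name): name is "scene" or "side" or "wrist"; returns the picture (400x640x3 uint8, red, green, blue); there is no depth.
- calibration(name): a dict with "fx", "fy", "cx", "cy" (pixels), "dist" ([k1, k2, p1, p2, k3] as OpenCV has them; the pictures are not rectified), "rvec" (rotation vector, rad) and "tvec" (3), from world to camera coordinates, as OpenCV has them. Camera axes: x right, y down, z forward; pixel columns grow to the right and rows downward; lengths in m; the calibration is good to about 2 mm. A picture is of the moment at which its call begins: read the wrist's pose just before it. calibration takes no time and is no camera call; for the wrist camera it gives the pose at the moment of the call.
- finish_job(): hands the job in, once; it reports no verdict.
The state is a dict: "time_s": time; "joints": joint angles; "joint_velocities": joint speeds; "effort": joint torques, N m; "tcp_pos": TCP position; "ee_rot": TCP orientation; "wrist_force": force on the tool from outside, world axes, zero at the start; "moment": the same for the moment, N m; "gripper_width": opening from 0.0 (shut) to 1.0 (fully open).
Only numpy, scipy, OpenCV 4.12 (cv2) and the standard library are available. Lean on these libraries where they do the work, as an engineer would, in place of code of your own. Each camera call takes 0.05 s, during which the arm holds its last target.

## Task

The extractor fan is being put back together: pick up the square louvred fan cover by its finger bar, seat it on the two pegs of the mounting frame, and press it down so that it bears on the sprung ring with a steady force of about 13 N, its own weight included (between 10 and 16 N), so that I can drive the screws, never crushing the springs to their stop. Keep that push for at least three seconds and finish your program while still holding the cover pressed: do not let go. Leave the other things on the worktop where they are.

Things in the scene. Friction and masses are not known exactly. Their poses are not given: they have to be found in the camera images.
- cover: Loose fan cover, louvres up on the worktop: square white plastic plate 140 x 140 x 10 mm, 0.25 to 0.5 kg. Origin: centre of its flat underside; z up. On top along its x axis: the finger bar, 70 mm long, 16 mm thick (y), its top 52 mm above the underside. Two 13 mm through holes on its x axis at x = -55 and +55 mm. It fits the frame either way round (a half turn makes no difference).
- bar (a point): The point on the cover's finger bar to grip: on the cover's z axis, 36 mm above its underside (16 mm below the bar's top). Plain smooth plastic; a grip of 30 to 40 N carries the cover and the push without slipping.
- frame: Mounting frame, fixed: aluminium plate 150 x 150 x 20 mm. Origin: centre of its underside, on the worktop; z up. Two upright 10 mm steel pegs on its x axis at x = -55 and +55 mm end 62 mm above the worktop, the last 8 mm tapered. Seated: pegs through the cover's holes, cover flat on the sprung ring between them.
- ring_top (a point): Centre of the top face of the sprung ring, a steel ring about 90 mm across on four springs in the middle of the frame: 38 mm above the worktop when nothing presses it; it goes down with the ring.
- ring (a joint): How far the sprung ring is pressed down, in m: 0 free, 0.012 at its hard stop. The push needed is 5 N to start it moving, then 1.2 N more for each mm: 10 N at 4.2 mm, 13 N at 6.7 mm, 16 N at 9.2 mm. This is the cover's whole push on the ring, its own weight included.
- screwdriver: Bystander: a wooden-handled screwdriver 190 mm long lying between the cover and the frame. Origin at its underside near mid-length.
- cruet: Bystander: glass vinegar cruet with a white screw lid, 54 mm across, 170 mm tall, towards the back. Origin at the centre of its underside.
- cup: Bystander: blue plastic cup, 72 mm across, 85 mm tall, towards the back. Origin at the centre of its underside.
- plate: Bystander: round white melamine plate, 210 mm across, 22 mm high, at the left side. Origin at the centre of its underside.
- screw_dish: Bystander: small steel dish with brass screws, 72 mm across, 20 mm tall, towards the back. Origin at the centre of its underside.
- colander: Bystander: aluminium colander, 200 mm across (two ear handles make it 245 mm), 85 mm tall, at the right side. Origin at the centre of its underside.
Mind the look-alikes: they are no part of the job. What is shaped like the cover but pink is not meant.

How it is judged (in metres and radians):
On the way, in this order (a step that is already met when the one before it is completed fails the run):
1. the cover is lifted clear of the worktop (height (world z) of cover above 0.05 m), for 0.1 s.
2. the cover, seated on both pegs, is held pressed on the ring within the force band for three seconds (horizontal distance between cover and frame below 0.004 m and angle between the x axis of cover and the x axis of frame, either way round below 0.07 rad and angle between cover's own z axis and vertical below 0.06 rad and z of cover in the frame of frame between 0.026 and 0.036 m and value of joint ring between 0.0042 and 0.0092 m and contact force between cover and frame above 8 N and contact force between the fingers and cover above 3 N), for 3 s.
At the end, for the whole second after the job is handed in: The cover sits on the frame over both pegs (centres within 4 mm, 0.07 rad in line, level within 0.06 rad, underside 26 to 36 mm above the frame's origin) and presses the sprung ring 4.2 to 9.2 mm down (10 to 16 N), while the fingers still hold it (all of step 2); the arm keeps its last pose, push and grip.
It fails at once if the springs are crushed to their stop (value of joint ring above 0.0115 m).
It fails at once if a bystander is disturbed: moved more than 30 mm (distance of any of screwdriver, cruet, cup, plate, screw_dish, colander from where it was at the start of the episode above 0.03 m).
It also fails if it takes over 56 s, if anything falls off the work surface, if the arm or the gripper's body presses on something with over 40 N, if the wrist force passes 120 N, or if a joint passes its speed limit or range.

## Working session

There is one attempt and no reset: what is moved stays moved. The work goes in short steps, Python scripts to look and compute and a tool call to move; the robot and the scene stay as the last step left them, time stands still between calls to the robot, and variables do not carry over. Pictures are saved under pics/ and viewed, and the job is handed in when it is done.

Besides the shell and the picture viewer there is one more tool, called after "Emit:" by a JSON object that holds its "op" and its "data". carry_out: Moves the arm, as the interface text tells. Its arguments: {"type":"object","properties":{"commands":{"type":"array"},"grip":{"type":"number"}},"required":["commands"]}

```bash
ls; mkdir -p pics
python3 - <<'E'
from station import *
import cv2
s=sense()
for k in s: print(k,s[k])
for n in ["scene","side","wrist"]:
    c=calibration(n); print(n,c)
    cv2.imwrite(f"pics/{n}0.png",cv2.cvtColor(capture(n),cv2.COLOR_RGB2BGR))
E
```

```text
pics
time_s 0.0
joints [ 8.84975255e+01  2.20917399e+01  3.79487962e-01 -2.83182205e-02
 -6.84107976e+01 -1.48170805e+01]
joint_velocities [ 0.00612975 -0.03402911 -0.03515467 -0.08438011  0.02093594  0.11208864]
effort [-2.18275761e-05 -3.90667284e+01  1.87403458e+01  4.21985418e+00
  1.10692679e-02 -1.84278856e-04]
tcp_pos [0.17541766 0.59918871 0.1940491 ]
ee_rot [[ 9.59658217e-01 -2.81168706e-01 -5.15724468e-04]
 [-2.81169160e-01 -9.59655848e-01 -2.13478856e-03]
 [ 1.05317737e-04  2.19367320e-03 -9.99997588e-01]]
wrist_force [-0.05423775  0.71370917  0.44351682]
moment [-0.00259071  0.01322945  0.02978587]
gripper_width 0.9953396772446768
scene {'fx': 513.3168461633071, 'fy': 513.3168461633071, 'cx': 315.6221436117656, 'cy': 194.5159906710231, 'dist': array([-0.02544633,  0.        ,  0.        ,  0.        ,  0.        ]), 'rvec': array([ 1.91745799,  1.95271067, -0.53385647]), 'tvec': array([ 0.02790161, -0.44112171,  2.0974399 ])}
side {'fx': 441.2552934345756, 'fy': 441.2552934345756, 'cx': 319.70051558140005, 'cy': 195.739325828721, 'dist': array([0.01247997, 0.        , 0.        , 0.        , 0.        ]), 'rvec': array([ 2.10036681, -0.49959036,  0.24024562]), 'tvec': array([-0.48837276,  0.19962268,  1.1066292 ])}
wrist {'fx': 279.4907910219766, 'fy': 279.4907910219766, 'cx': 315.9551325329645, 'cy': 196.34412991070405, 'dist': array([-0.02983732,  0.        ,  0.        ,  0.        ,  0.        ]), 'rvec': array([-1.75828434,  2.35084199,  0.36112897]), 'tvec': array([ 0.62564544, -0.03672885,  0.39171402])}
```

View pics/scene0.png

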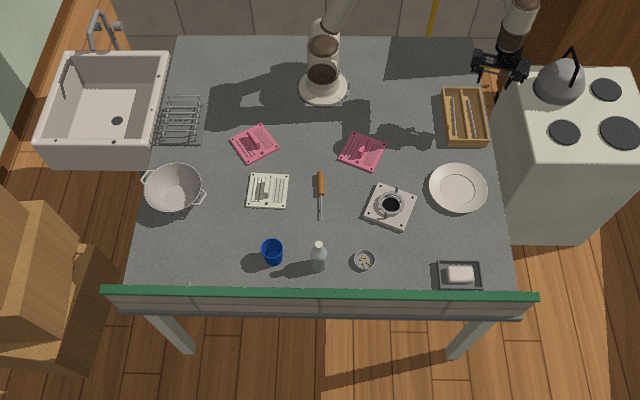

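View pics/side0.png

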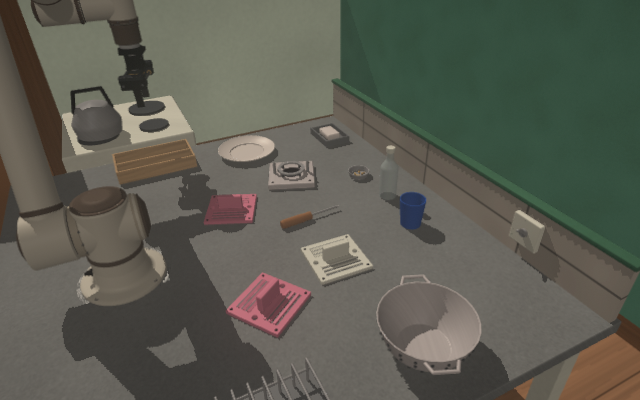

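View pics/wrist0.png

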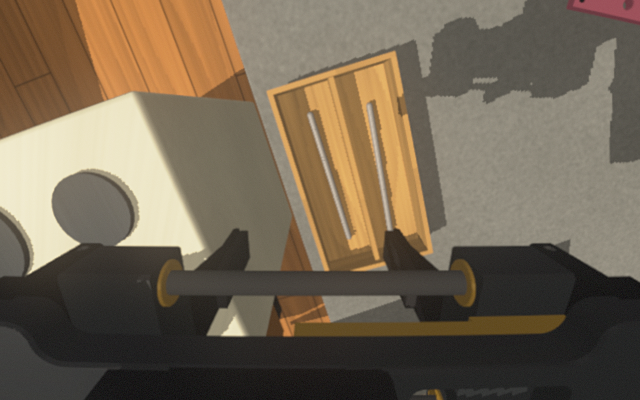

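The scene picture shows the white cover near (267,190), the frame with pegs near (390,207), the screwdriver at (320,195) and two pink decoys. I'll enlarge these.

```bash
cat > h.py <<'E'
import numpy as np,cv2
from station import *
def ray(c,uv):
    K=np.array([[c['fx'],0,c['cx']],[0,c['fy'],c['cy']],[0,0,1]])
    p=cv2.undistortPoints(np.array(uv,float).reshape(-1,1,2),K,np.array(c['dist'])).reshape(-1,2)
    R=cv2.Rodrigues(np.array(c['rvec']))[0]; t=np.array(c['tvec'])
    o=-R.T@t; d=np.c_[p,np.ones(len(p))]@R
    return o,d
def atz(c,uv,z):
    o,d=ray(c,uv); z=np.broadcast_to(z,len(d)); return o+d*((z-o[2])/d[:,2])[:,None]
def proj(c,P):
    K=np.array([[c['fx'],0,c['cx']],[0,c['fy'],c['cy']],[0,0,1]])
    return cv2.projectPoints(np.array(P,float).reshape(-1,3),np.array(c['rvec']),np.array(c['tvec']),K,np.array(c['dist']))[0].reshape(-1,2)
E
python3 - <<'E'
import cv2
a=cv2.imread('pics/scene0.png'); b=cv2.imread('pics/side0.png')
def cr(i,x,y,w,h,s,n): cv2.imwrite(n,cv2.resize(i[y:y+h,x:x+w],None,fx=s,fy=s,interpolation=cv2.INTER_CUBIC))
cr(a,235,165,64,50,12,'pics/c1.png'); cr(a,355,175,70,60,10,'pics/c2.png')
cr(b,295,225,85,60,9,'pics/c3.png'); cr(b,260,150,65,45,12,'pics/c4.png')
E
```

```text
(no output)
```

View pics/c1.png

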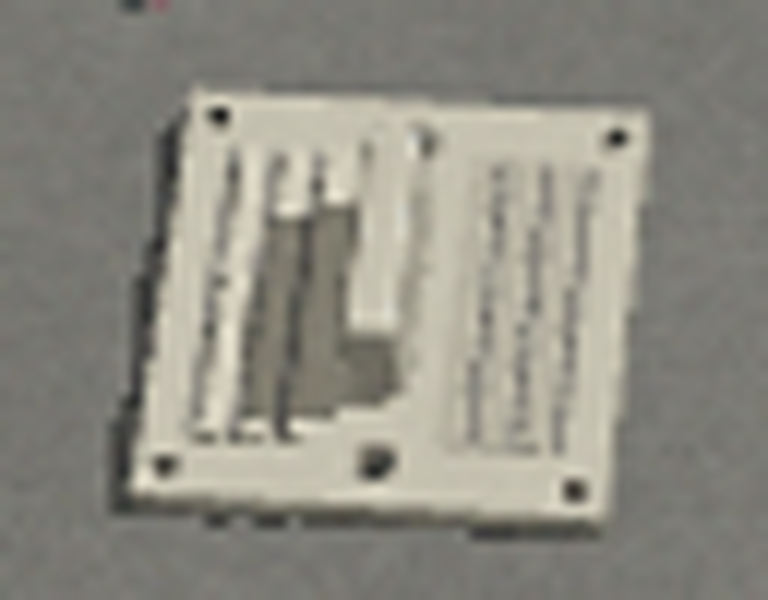

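View pics/c2.png

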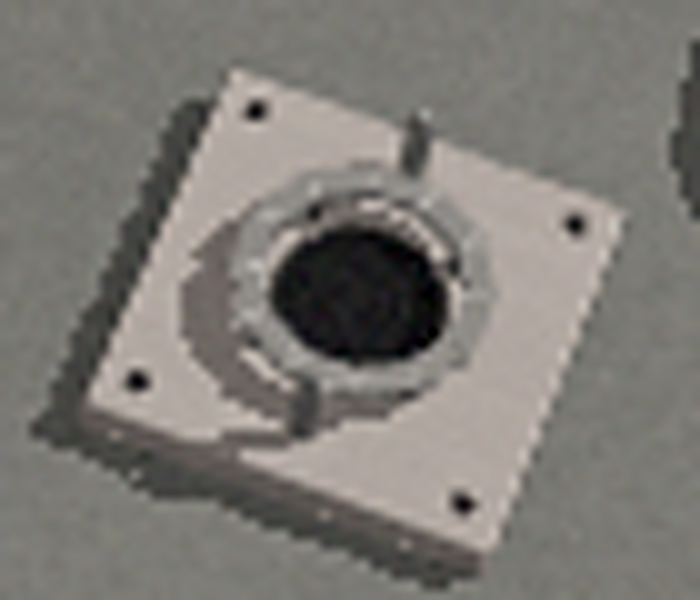

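View pics/c3.png

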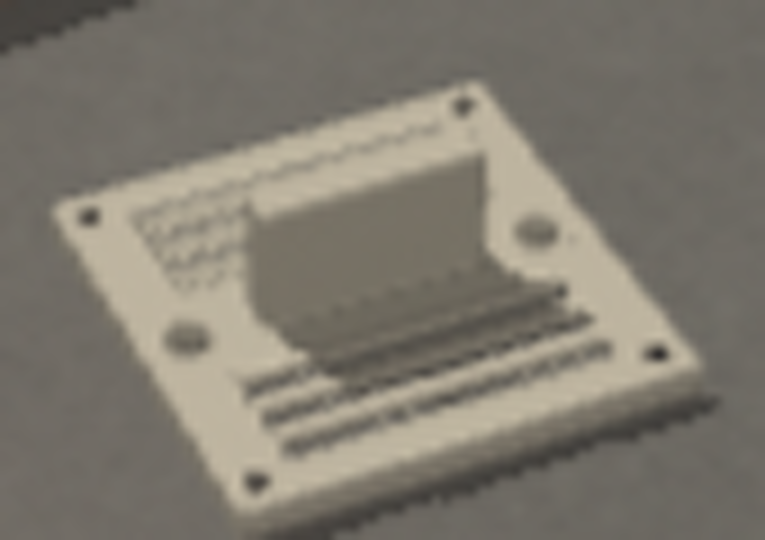

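View pics/c4.png

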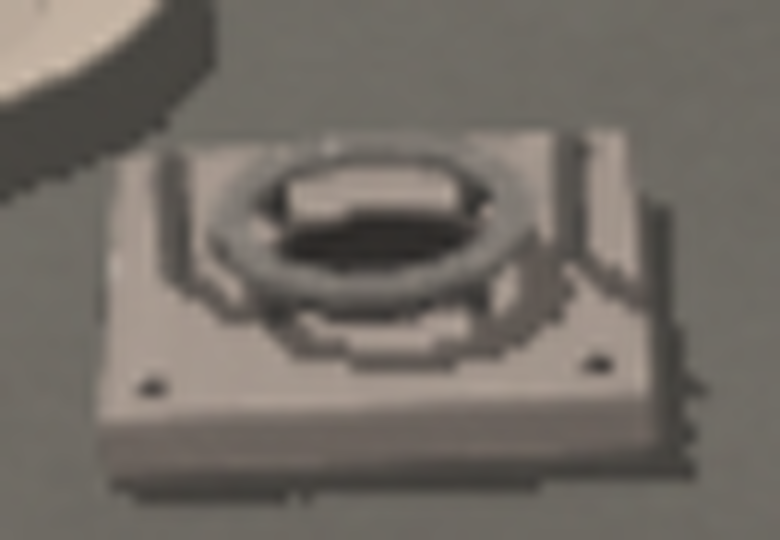

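c1: the cover's screw holes are at (218,115), (617,137), (163,465) and (574,490), with plate holes at (425,142) and (377,463). c2: the frame's screw holes are at (256,110), (575,224), (137,380) and (463,503). The pegs run from their tops at (424,118) and (310,380) to the base. Now I'll fit both from both views.

```bash
cat > m.py <<'E'
from h import *
S=calibration('scene');D=calibration('side')
def un(l,x,y,s): return [((u+.5)/s-.5+x,(v+.5)/s-.5+y) for u,v in l]
def rep(n,c,l,z):
    P=atz(c,l,z); print(n,(P*1000).round(1).tolist())
    print('  centre',(P.mean(0)*1000).round(1)); return P
P=rep('cover scene',S,un([(218,115),(617,137),(574,490),(163,465)],235,165,12),.010)
d=P[3]-P[0]+P[2]-P[1];print('  ang',np.degrees(np.arctan2(d[1],d[0])),np.linalg.norm(P[:4]-np.roll(P,1,0),axis=1))
P=rep('cover side',D,un([(90,217),(462,105),(655,353),(257,483)],295,225,9),.010)
d=P[1]-P[0]+P[2]-P[3];print('  ang',np.degrees(np.arctan2(d[1],d[0])),np.linalg.norm(P[:4]-np.roll(P,1,0),axis=1))
P=rep('side holes',D,un([(187,338),(537,232)],295,225,9),.010);d=P[1]-P[0];print(np.degrees(np.arctan2(d[1],d[0])),np.linalg.norm(d))
P=rep('frame scene',S,un([(256,110),(575,224),(463,503),(137,380)],355,175,10),.020)
d=P[3]-P[0]+P[2]-P[1];print('  ang',np.degrees(np.arctan2(d[1],d[0])),np.linalg.norm(P[:4]-np.roll(P,1,0),axis=1))
P=rep('frame corners scene',S,un([(232,68),(628,212),(487,553),(88,408)],355,175,10),.020)
d=P[3]-P[0]+P[2]-P[1];print('  ang',np.degrees(np.arctan2(d[1],d[0])),np.linalg.norm(P[:4]-np.roll(P,1,0),axis=1))
P=rep('frame corners side',D,un([(118,145),(628,130),(650,400),(98,422)],260,150,12),.020);d=P[1]-P[0]+P[2]-P[3];print('  ang',np.degrees(np.arctan2(d[1],d[0])))
P=rep('peg top scene',S,un([(424,118),(312,378)],355,175,10),.062)
P=rep('peg top side',D,un([(172,157),(571,138)],260,150,12),.062)
for n,X in (('scene',S),('side',D)): print(n,proj(X,[sense()['tcp_pos']]))
E
python3 m.py
```

```text
cover scene [[431.8, -248.9, 10.0], [438.1, -126.6, 10.0], [560.5, -133.1, 10.0], [553.9, -255.1, 10.0]]
  centre [ 496.1 -190.9   10. ]
  ang -2.9673817675591394 [0.12224296 0.12249326 0.12260941 0.12219754]
cover side [[438.1, -125.8, 10.0], [559.8, -130.3, 10.0], [553.8, -252.2, 10.0], [432.3, -247.3, 10.0]]
  centre [ 496.  -188.9   10. ]
  ang -2.222692807897597 [0.12165644 0.12175171 0.1221038  0.12160929]
side holes [[440.6, -186.3, 10.0], [550.5, -192.0, 10.0]]
  centre [ 495.5 -189.2   10. ]
-2.9647965081636327 0.1100332141709851
frame scene [[480.1, 213.8, 20.0], [525.4, 324.5, 20.0], [636.0, 278.3, 20.0], [590.0, 168.0, 20.0]]
  centre [557.9 246.1  20. ]
  ang -22.633493242706415 [0.11905144 0.11959615 0.11986163 0.11946008]
frame corners scene [[462.6, 205.9, 20.0], [520.3, 343.5, 20.0], [655.0, 285.3, 20.0], [601.2, 150.8, 20.0]]
  centre [559.8 246.4  20. ]
  ang -22.531564603836465 [0.14917022 0.14924096 0.14672067 0.14486461]
frame corners side [[519.2, 349.7, 20.0], [654.3, 287.1, 20.0], [595.1, 147.7, 20.0], [459.9, 207.2, 20.0]]
  centre [557.1 247.9  20. ]
  ang -24.32660739420449
peg top scene [[507.7, 267.0, 62.0], [610.6, 223.3, 62.0]]
  centre [559.2 245.2  62. ]
peg top side [[505.8, 262.2, 62.0], [606.8, 220.0, 62.0]]
  centre [556.3 241.1  62. ]
scene [[489.18633544  88.7481623 ]]
side [[145.19963342 108.9591692 ]]
```

Both views agree: the cover is at about (496, -190) mm with yaw -2.9°, and the frame at (558, 246) mm with yaw -22.6°. Sizes and heights check out. Next I'll move over the cover.

Emit:
{"op": "carry_out", "data": {"commands": [36, 45, 0, 0, 0, 0, 36, 45, 0, 0, 0, 0, 36, 45, 0, 0, 0, 0, 36, 45, 0, 0, 0, 0, 36, 45, 0, 0, 0, 0], "grip": 70}}

```text
time_s: 0.78
tcp_pos: [0.2862, 0.3274, 0.1919]
ee_rot: [[0.961, -0.276, -0.001], [-0.276, -0.961, -0.006], [0.001, 0.006, -1.0]]
wrist_force: [2.4, 0.2, -0.8]
gripper_width: 0.806
```

Emit:
{"op": "carry_out", "data": {"commands": [36, 45, 0, 0, 0, 0, 36, 45, 0, 0, 0, 0, 36, 45, 0, 0, 0, 0, 36, 45, 0, 0, 0, 0, 36, 45, 0, 0, 0, 0]}}

```text
time_s: 1.4
tcp_pos: [0.3987, 0.0523, 0.1939]
ee_rot: [[0.962, -0.272, 0.002], [-0.272, -0.962, -0.004], [0.003, 0.003, -1.0]]
wrist_force: [0.3, 0.8, 0.2]
gripper_width: 0.805
```

Emit:
{"op": "carry_out", "data": {"commands": [32, 41, 0, 0, 0, 0, 32, 41, 0, 0, 0, 0, 32, 41, 0, 0, 0, 0, 32, 41, 0, 0, 0, 0, 30, 40, 0, 0, 0, 0]}}

```text
time_s: 2.02
tcp_pos: [0.4967, -0.1964, 0.1949]
ee_rot: [[0.962, -0.274, 0.003], [-0.274, -0.962, -0.003], [0.004, 0.002, -1.0]]
wrist_force: [1.2, 0.8, 0.6]
gripper_width: 0.806
```

Emit:
{"op": "carry_out", "data": {"commands": [0, 0, 30, 0, 0, -0.12, 0, 0, 30, 0, 0, -0.11, 0, 0, 0, 0, 0, 0]}}

```text
time_s: 2.4
tcp_pos: [0.4972, -0.2007, 0.1323]
ee_rot: [[0.999, -0.048, 0.002], [-0.048, -0.999, -0.003], [0.002, 0.003, -1.0]]
wrist_force: [0.0, 0.3, 0.2]
gripper_width: 0.803
```

Run:
```python
from h import *
s=sense();print(s['tcp_pos'],s['ee_rot'],s['wrist_force'],s['joints'])
for n in ['wrist','side','scene']: 
    i=cv2.cvtColor(capture(n),cv2.COLOR_RGB2BGR)
    cv2.imwrite(f'pics/{n}1.png',i)
i=cv2.imread('pics/side1.png');cv2.imwrite('pics/side1c.png',cv2.resize(i[170:290,260:400],None,fx=5,fy=5,interpolation=cv2.INTER_CUBIC))
```

```text
[ 0.49724354 -0.20072757  0.13225512] [[ 0.99883208 -0.04828592  0.00171744]
 [-0.04828107 -0.99882998 -0.00275999]
 [ 0.0018487   0.00267385 -0.99999472]] [0.0381507  0.25582831 0.19080279] [ -4.54740407  16.58734846 -17.48273654   0.18112155 -55.81941771
  91.67827006]
```

View pics/wrist1.png

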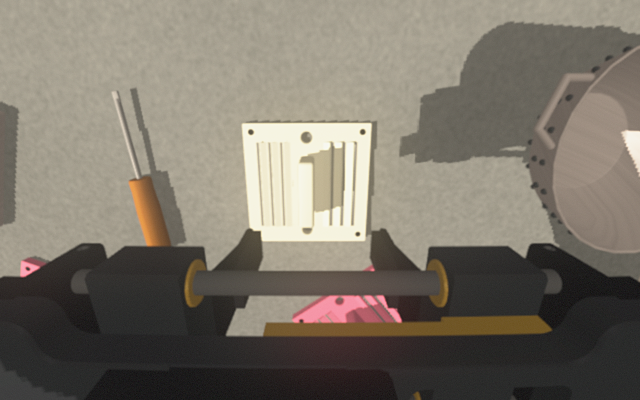

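View pics/side1c.png

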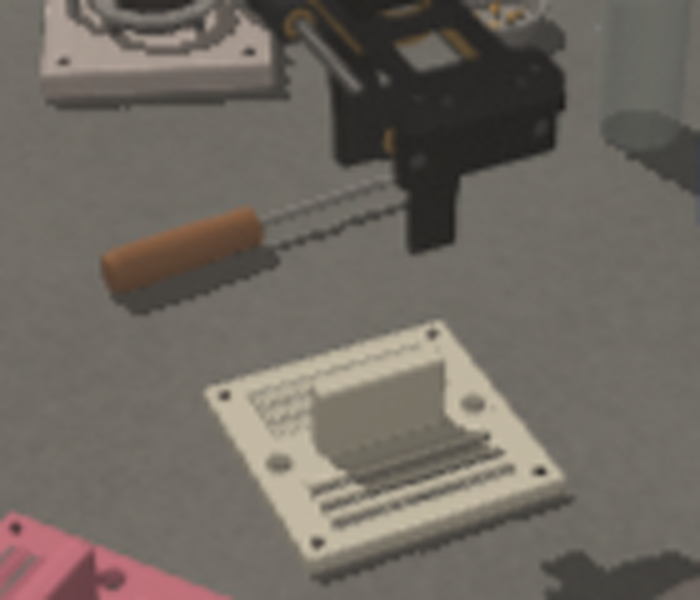

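Run:
```python
import cv2
i=cv2.imread('pics/wrist1.png');cv2.imwrite('pics/w1c.png',cv2.resize(i[115:250,235:385],None,fx=5,fy=4.4,interpolation=cv2.INTER_CUBIC))
```

```text
(no output)
```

View pics/w1c.png

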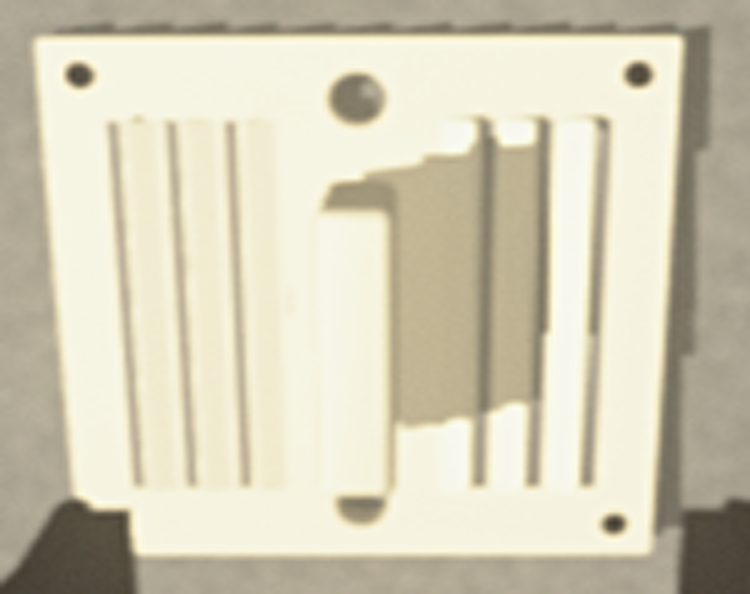

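The crop shows screw holes at (80,75), (638,74) and (613,524), the far plate hole at (357,98), and the bar's top face from (322,210)-(388,210) to (388,490).

Run:
```python
from h import *
W=calibration('wrist')
def un(l): return [((u+.5)/5-.5+235,(v+.5)/4.4-.5+115) for u,v in l]
P=atz(W,un([(80,75),(638,74),(613,524)]),.01)*1000
print(P.round(1),'centre',(P[0]+P[2])/2, np.linalg.norm(P[0]-P[1]),np.linalg.norm(P[2]-P[1]),np.degrees(np.arctan2(*(P[1]-P[2])[[1,0]])))
print(atz(W,un([(357,98)]),.01)*1000, (atz(W,un([(322,210),(388,210),(322,490),(388,490)]),.052)*1000).round(1))
print(sense()['tcp_pos'],sense()['time_s'])
```

```text
[[ 564.3 -130.6   10. ]
 [ 558.5 -254.    10. ]
 [ 435.2 -247.8   10. ]] centre [ 499.75086231 -189.19163075   10.        ] 123.59178481604606 123.43045518575238 -2.896285560250837
[[ 555.51774969 -191.52406234   10.        ]] [[ 534.7 -184.7   52. ]
 [ 534.  -197.7   52. ]
 [ 466.8 -180.2   52. ]
 [ 466.1 -194.1   52. ]]
[ 0.50004335 -0.20080868  0.13580681] 2.55
```

Emit:
{"op": "carry_out", "data": {"commands": [-4, -10.5, 20, 0, 0, 0, 0, 0, 25, 0, 0, 0, 0, 0, 15, 0, 0, 0, 0, 0, 0, 0, 0, 0, 0, 0, 0, 0, 0, 0]}}

```text
time_s: 3.18
tcp_pos: [0.5033, -0.1899, 0.0821]
ee_rot: [[0.999, -0.048, 0.025], [-0.047, -0.999, -0.007], [0.026, 0.006, -1.0]]
wrist_force: [-0.1, -0.1, 0.4]
gripper_width: 0.801
```

Run:
```python
from h import *
s=sense();print(s['tcp_pos'],s['ee_rot'],s['time_s'])
i=cv2.cvtColor(capture('wrist'),cv2.COLOR_RGB2BGR);W=calibration('wrist')
s=sense();print(s['tcp_pos'],s['time_s'])
print(proj(W,[[.496,-.19,.052],[.531,-.192,.052],s['tcp_pos']]))
cv2.imwrite('pics/w2.png',i)
```

```text
[ 0.50330084 -0.18992043  0.08213709] [[ 0.99854841 -0.04755579  0.02528877]
 [-0.04739473 -0.99885219 -0.00693082]
 [ 0.02558934  0.00572221 -0.99965616]] 3.175
[ 0.50322086 -0.18991217  0.08211792] 3.225
[[317.84822581 221.994126  ]
 [318.27836977 181.68332283]
 [317.75244991 227.74386469]]
```

View pics/w2.png

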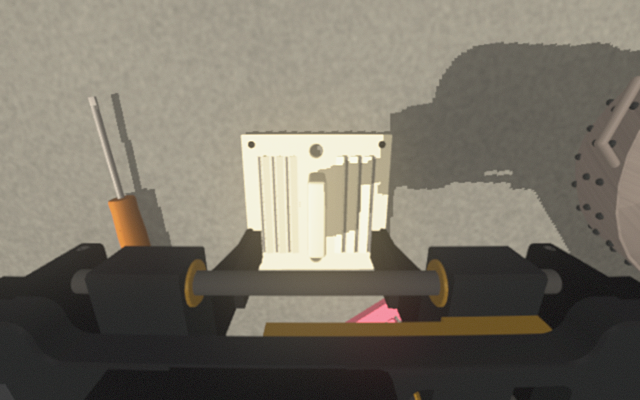

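```bash
cat >> h.py <<'E'
from scipy.spatial.transform import Rotation as Ro
def need(pos,yaw):
    s=sense();R=np.array(s['ee_rot']);y=np.radians(yaw)
    x=np.array([np.cos(y),np.sin(y),0]);z=np.array([0,0,-1.]);T=np.c_[x,np.cross(z,x),z]
    r=Ro.from_matrix(R.T@T).as_rotvec()
    print('t',s['time_s'],'pos',np.round(s['tcp_pos'],4),'F',np.round(s['wrist_force'],2),'M',np.round(s['moment'],2),'w',round(s['gripper_width']*87,1))
    print('shift',(R.T@(np.array(pos)-s['tcp_pos'])*1000).round(2),'turn',r.round(4))
E
python3 -c "
from h import *
need([.496,-.19,.017],-2.9)"
```

```text
t 3.225 pos [ 0.5032 -0.1899  0.0821] F [-0.61  0.06  0.26] M [-0.03  0.05 -0.01] w 70.2
shift [-8.87  0.07 64.91] turn [ 0.0056 -0.0256  0.003 ]
```

Emit:
{"op": "carry_out", "data": {"commands": [-9, 0, 15, 0.005, -0.026, 0, 0, 0, 20, 0, 0, 0, 0, 0, 0, 0, 0, 0]}}

```text
time_s: 3.6
tcp_pos: [0.4941, -0.1897, 0.0461]
ee_rot: [[0.999, -0.048, -0.001], [-0.048, -0.999, 0.0], [-0.001, -0.0, -1.0]]
wrist_force: [0.9, 1.0, -0.4]
gripper_width: 0.804
```

```bash
python3 -c "
from h import *
need([.496,-.19,.017],-2.9)"
```

```text
t 3.6 pos [ 0.4941 -0.1897  0.0461] F [ 0.95  0.98 -0.41] M [-0.02  0.04 -0.01] w 69.9
shift [ 1.98  0.17 29.07] turn [-0.0001  0.0014  0.0022]
```

Emit:
{"op": "carry_out", "data": {"commands": [1.5, 0, 15, 0, 0, 0.002, 0, 0, 12, 0, 0, 0, 0, 0, 0, 0, 0, 0]}}

```text
time_s: 3.98
tcp_pos: [0.4958, -0.19, 0.0176]
ee_rot: [[0.999, -0.051, -0.001], [-0.051, -0.999, 0.0], [-0.001, -0.0, -1.0]]
wrist_force: [0.2, -1.3, -0.0]
gripper_width: 0.805
```

```bash
python3 -c "
from h import *
need([.496,-.19,.017],-2.9)"
```

```text
t 3.975 pos [ 0.4958 -0.19    0.0176] F [ 0.17 -1.25 -0.04] M [-0.01 -0.03 -0.03] w 70.1
shift [0.17 0.03 0.62] turn [-0.0001  0.0013 -0.0001]
```

Pose is right, so I'll close the fingers.

Emit:
{"op": "carry_out", "data": {"commands": [0, 0, 0, 0, 0, 0, 0, 0, 0, 0, 0, 0, 0, 0, 0, 0, 0, 0, 0, 0, 0, 0, 0, 0, 0, 0, 0, 0, 0, 0], "grip": 0}}

```text
time_s: 4.6
tcp_pos: [0.4969, -0.1901, 0.0188]
ee_rot: [[0.999, -0.05, 0.001], [-0.05, -0.999, -0.0], [0.001, 0.0, -1.0]]
wrist_force: [-0.3, 0.4, 0.4]
gripper_width: 0.32
```

Emit:
{"op": "carry_out", "data": {"commands": [0, 0, 0, 0, 0, 0, 0, 0, 0, 0, 0, 0, 0, 0, 0, 0, 0, 0]}}

```text
time_s: 4.97
tcp_pos: [0.4969, -0.1901, 0.0189]
ee_rot: [[0.999, -0.05, 0.002], [-0.05, -0.999, -0.0], [0.002, 0.0, -1.0]]
wrist_force: [0.0, 1.0, 0.5]
gripper_width: 0.18
```

```bash
python3 -c "
from h import *
need([.496,-.19,.017],-2.9)"
```

```text
t 4.975 pos [ 0.4969 -0.1901  0.0189] F [0.02 0.98 0.5 ] M [-0.    0.01  0.04] w 15.7
shift [-0.95 -0.08  1.94] turn [ 0.0003 -0.0015  0.0005]
```

Emit:
{"op": "carry_out", "data": {"commands": [0, 0, 0, 0, 0, 0, 0, 0, -10, 0, 0, 0, 0, 0, -25, 0, 0, 0, 0, 0, -30, 0, 0, 0, 0, 0, -30, 0, 0, 0]}}

```text
time_s: 5.6
tcp_pos: [0.4915, -0.1889, 0.1122]
ee_rot: [[0.999, -0.053, -0.013], [-0.053, -0.999, 0.003], [-0.013, -0.003, -1.0]]
wrist_force: [0.2, -0.6, -4.2]
gripper_width: 0.175
```

Emit:
{"op": "carry_out", "data": {"commands": [0, 0, -15, 0, 0, 0, 0, 0, 0, 0, 0, 0, 0, 0, 0, 0, 0, 0, 0, 0, 0, 0, 0, 0]}}

```text
time_s: 6.1
tcp_pos: [0.4903, -0.1883, 0.1279]
ee_rot: [[0.998, -0.054, -0.013], [-0.054, -0.999, 0.005], [-0.013, -0.004, -1.0]]
wrist_force: [-0.0, -0.6, -4.3]
gripper_width: 0.181
```

Run:
```python
from h import *
need([.558,.246,.135],-22.6)
for n in ['wrist','side']:
    i=cv2.cvtColor(capture(n),cv2.COLOR_RGB2BGR);cv2.imwrite(f'pics/{n}3.png',i)
need([.558,.246,.135],-22.6)
```

```text
t 6.1 pos [ 0.4903 -0.1883  0.1279] F [-0.04 -0.59 -4.3 ] M [ 0.   -0.07  0.03] w 15.8
shift [  44.12 -437.32   -5.88] turn [-0.0019  0.0137  0.3406]
t 6.2 pos [ 0.4904 -0.1883  0.1279] F [-0.38 -0.71 -4.29] M [-0.08 -0.02 -0.01] w 15.1
shift [  44.09 -437.35   -5.91] turn [-0.0018  0.0139  0.3406]
```

View pics/wrist3.png

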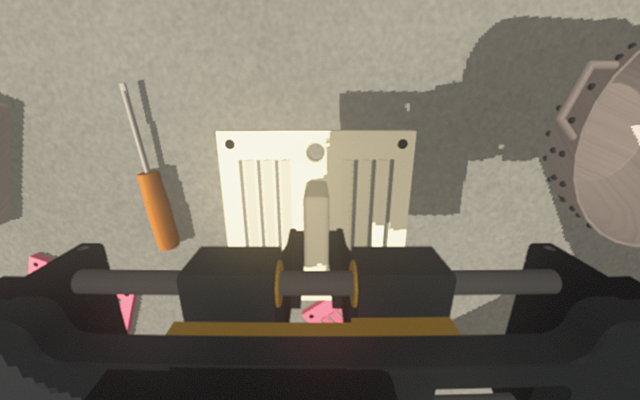

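View pics/side3.png

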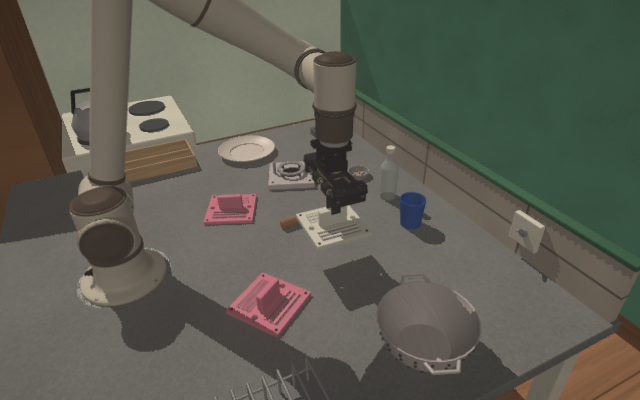

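Run:
```python
from h import *
i=cv2.imread('pics/wrist3.png');cv2.imwrite('pics/w3c.png',cv2.resize(i[120:250,210:425],None,fx=3.7,fy=3.7,interpolation=cv2.INTER_CUBIC))
```

```text
(no output)
```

View pics/w3c.png

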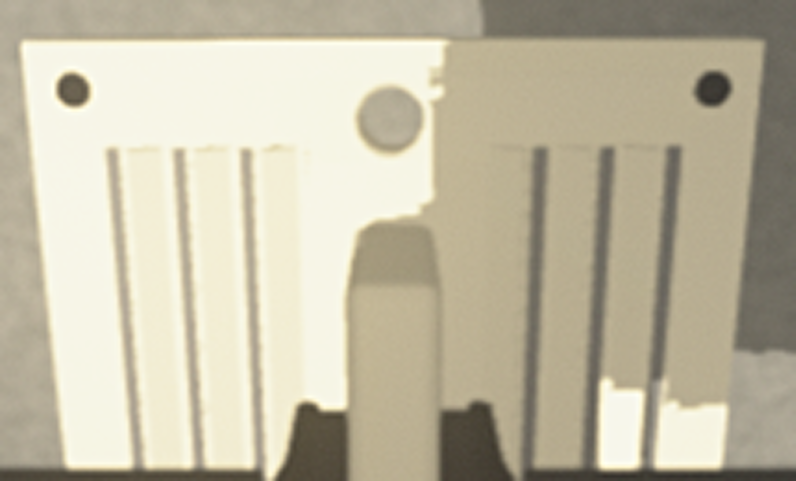

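The crop shows the held cover with screw holes at (73,89) and (712,88), the peg hole centre at (390,119), and plate corners at (22,40) and (765,40).

Run:
```python
from h import *
W=calibration('wrist');s=sense();R=np.array(s['ee_rot']);t=np.array(s['tcp_pos'])
uv=[((u+.5)/3.7-.5+210,(v+.5)/3.7-.5+120) for u,v in [(73,89),(712,88),(390,119),(22,40),(765,40)]]
o,d=ray(W,uv); o=R.T@(o-t); d=d@R
for zt in (.0069,.0089,.0109):
    P=(o+d*((zt-o[2])/d[:,2])[:,None])*1000
    print(zt,P.round(1).tolist(), np.linalg.norm(P[0]-P[1]))
print('want: screw sep 122.2, x +61.1, y +-61.1 ; peg hole x 55; corners 70')
```

```text
0.0069 [[60.7, -61.8, 6.9], [60.8, 58.8, 6.9], [54.9, -1.9, 6.9], [69.8, -70.5, 6.9], [69.7, 68.0, 6.9]] 120.59623580184436
0.0089 [[60.5, -62.4, 8.9], [60.5, 59.4, 8.9], [54.6, -1.9, 8.9], [69.7, -71.2, 8.9], [69.5, 68.7, 8.9]] 121.82384959802367
0.0109 [[60.3, -63.0, 10.9], [60.3, 60.1, 10.9], [54.3, -1.9, 10.9], [69.5, -71.9, 10.9], [69.4, 69.4, 10.9]] 123.05146339420301
want: screw sep 122.2, x +61.1, y +-61.1 ; peg hole x 55; corners 70
```

Run:
```python
from h import *
need([.42,.304,.145],-22.6)
```

```text
t 6.2 pos [ 0.4904 -0.1883  0.1279] F [-0.38 -0.71 -4.29] M [-0.08 -0.02 -0.01] w 15.1
shift [ -96.95 -487.87  -13.83] turn [-0.0018  0.0139  0.3406]
```

Emit:
{"op": "carry_out", "data": {"commands": [-5, -25, -5, 0, 0.013, 0, -9, -45, -5, 0, 0, 0, -9, -45, -4, 0, 0, 0, -9, -45, 0, 0, 0, 0, -9, -45, 0, 0, 0, 0]}}

```text
time_s: 6.82
tcp_pos: [0.4599, 0.0216, 0.1405]
ee_rot: [[0.998, -0.061, -0.004], [-0.061, -0.998, 0.003], [-0.004, -0.003, -1.0]]
wrist_force: [0.9, 0.5, -5.0]
gripper_width: 0.178
```

Emit:
{"op": "carry_out", "data": {"commands": [-9, -45, 0, 0, 0, 0, -9, -45, 0, 0, 0, 0, -9, -45, 0, 0, 0, 0, -9, -45, 0, 0, 0, 0, -9, -45, 0, 0, 0, 0]}}

```text
time_s: 7.45
tcp_pos: [0.4259, 0.256, 0.1402]
ee_rot: [[0.998, -0.06, -0.005], [-0.06, -0.998, 0.002], [-0.005, -0.002, -1.0]]
wrist_force: [0.2, -0.4, -4.4]
gripper_width: 0.176
```

Run:
```python
from h import *
need([.42,.304,.145],-22.6)
```

```text
t 7.45 pos [0.4259 0.256  0.1402] F [ 0.15 -0.44 -4.39] M [-0.02 -0.14 -0.06] w 15.3
shift [ -8.79 -47.59  -4.7 ] turn [-0.0007  0.0051  0.3346]
```

Emit:
{"op": "carry_out", "data": {"commands": [-4, -24, -3, 0, 0.005, 0, 0, 0, 0, 0, 0, 0.12, 0, 0, 0, 0, 0, 0.12, 0, 0, 0, 0, 0, 0.09, 0, 0, 0, 0, 0, 0]}}

```text
time_s: 8.07
tcp_pos: [0.4215, 0.2845, 0.1405]
ee_rot: [[0.924, -0.383, -0.003], [-0.383, -0.924, -0.002], [-0.002, 0.003, -1.0]]
wrist_force: [0.8, 0.0, -3.6]
gripper_width: 0.18
```

Run:
```python
from h import *
need([.42,.304,.145],-22.6)
i=cv2.cvtColor(capture('wrist'),cv2.COLOR_RGB2BGR);cv2.imwrite('pics/w4.png',i)
need([.42,.304,.145],-22.6)
W=calibration('wrist')
f=np.array([.558,.246,0]);x=np.array([.923,-.384,0])*.055
print(proj(W,[f+x+[0,0,.062],f-x+[0,0,.062],f+x+[0,0,.02],f-x+[0,0,.02]]))
```

```text
t 8.075 pos [0.4215 0.2845 0.1405] F [ 0.79  0.05 -3.61] M [ 0.03  0.   -0.  ] w 15.7
shift [ -8.89 -17.38  -4.54] turn [0.0028 0.0019 0.0012]
t 8.125 pos [0.4215 0.2845 0.1405] F [-0.69 -0.02 -4.86] M [0.   0.01 0.02] w 15.5
shift [ -8.9  -17.46  -4.55] turn [0.0029 0.0019 0.0015]
[[296.82224677 -35.3718098 ]
 [299.00932499 105.77052707]
 [299.59659912 -14.05674463]
 [301.22910935 106.03505892]]
```

View pics/w4.png

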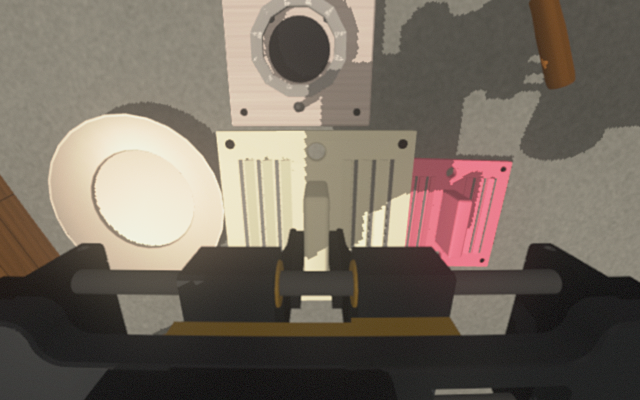

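Run:
```python
from h import *
i=cv2.imread('pics/w4.png');cv2.imwrite('pics/w4c.png',cv2.resize(i[0:135,215:385],None,fx=4.4,fy=4.4,interpolation=cv2.INTER_CUBIC))
```

```text
(no output)
```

View pics/w4c.png

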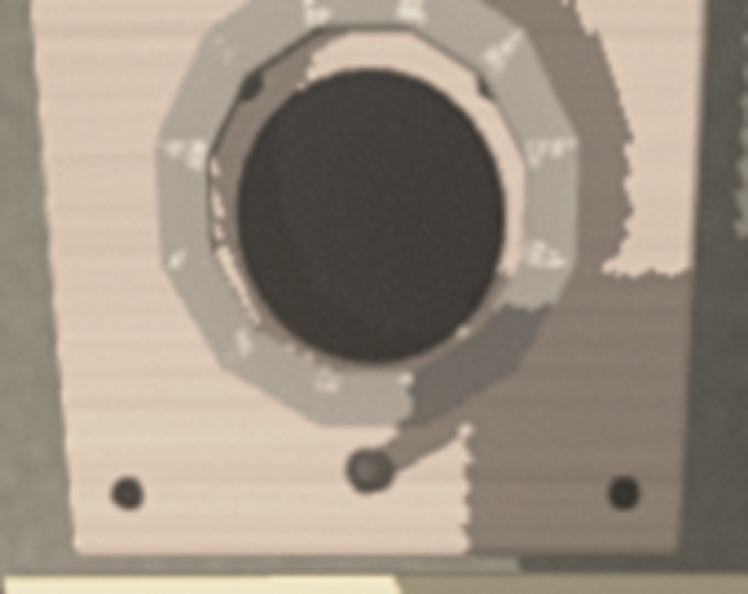

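The peg top is at (370,470), seen end-on, with near screw holes at (128,493) and (624,493), front corners at (77,553) and (677,553), and the dark bore centre at (371,215).

Run:
```python
from h import *
W=calibration('wrist');s=sense();R=np.array(s['ee_rot']);t=np.array(s['tcp_pos'])
def un(l): return [((u+.5)/4.4-.5+215,(v+.5)/4.4-.5) for u,v in l]
for n,l,z in [('peg',[(370,470)],.062),('screws',[(128,493),(624,493)],.02),('corners',[(77,553),(677,553)],.02),('bore',[(371,215)],.02)]:
    P=atz(W,un(l),z); Q=(P-t)@R
    print(n,(P*1000).round(1).tolist(),'tool',(Q*1000).round(1).tolist())
```

```text
peg [[506.8, 267.6, 62.0]] tool [[85.4, -17.3, 78.3]]
screws [[525.7, 325.9, 20.0], [479.5, 215.1, 20.0]] tool [[80.6, -78.5, 120.1], [80.3, 41.5, 120.5]]
corners [[517.9, 343.9, 20.0], [461.2, 208.0, 20.0]] tool [[66.5, -92.2, 120.1], [66.1, 55.1, 120.5]]
bore [[559.0, 247.2, 20.0]] tool [[141.4, -18.6, 120.2]]
```

Run:
```python
from h import *
need([.5583,.2458,.140],-22.6)
```

```text
t 8.125 pos [0.4215 0.2845 0.1405] F [-0.69 -0.02 -4.86] M [0.   0.01 0.02] w 15.5
shift [141.15 -16.66   0.17] turn [0.0029 0.0019 0.0015]
```

Emit:
{"op": "carry_out", "data": {"commands": [25, -3, 0, 0.003, 0.002, 0, 35, -4, 0, 0, 0, 0, 35, -4, 0, 0, 0, 0, 30, -3, 0, 0, 0, 0, 0, 0, 0, 0, 0, 0]}}

```text
time_s: 8.75
tcp_pos: [0.5456, 0.2486, 0.1389]
ee_rot: [[0.927, -0.375, -0.001], [-0.375, -0.927, -0.001], [-0.001, 0.002, -1.0]]
wrist_force: [-0.7, -0.1, -3.9]
gripper_width: 0.177
```

Run:
```python
from h import *
need([.5583,.2458,.100],-22.6)
```

```text
t 8.75 pos [0.5456 0.2486 0.1389] F [-0.69 -0.11 -3.94] M [-0.04 -0.06  0.02] w 15.4
shift [12.89 -2.2  38.89] turn [0.0015 0.001  0.0104]
```

Emit:
{"op": "carry_out", "data": {"commands": [13, -2, 15, 0.001, 0.001, 0.01, 0, 0, 15, 0, 0, 0, 0, 0, 0, 0, 0, 0, 0, 0, 0, 0, 0, 0]}}

```text
time_s: 9.25
tcp_pos: [0.5567, 0.2451, 0.105]
ee_rot: [[0.924, -0.382, -0.004], [-0.382, -0.924, -0.003], [-0.003, 0.004, -1.0]]
wrist_force: [0.7, -0.3, -3.6]
gripper_width: 0.179
```

Run:
```python
from h import *
need([.5583,.2458,.095],-22.6)
for n in ['wrist','side']:
    i=cv2.cvtColor(capture(n),cv2.COLOR_RGB2BGR);cv2.imwrite(f'pics/{n}5.png',i)
W=calibration('wrist');need([.5583,.2458,.095],-22.6)
i=cv2.imread('pics/wrist5.png');cv2.imwrite('pics/w5c.png',cv2.resize(i[125:205,260:370],None,fx=7,fy=7,interpolation=cv2.INTER_CUBIC))
i=cv2.imread('pics/side5.png');cv2.imwrite('pics/s5c.png',cv2.resize(i[100:200,240:350],None,fx=6,fy=6,interpolation=cv2.INTER_CUBIC))
```

```text
t 9.25 pos [0.5567 0.2451 0.105 ] F [ 0.7  -0.27 -3.62] M [ 0.04 -0.02 -0.01] w 15.6
shift [ 1.23 -1.26 10.01] turn [0.004  0.0026 0.0022]
t 9.35 pos [0.5566 0.2452 0.1052] F [ 0.01 -0.62 -3.49] M [-0.01 -0.02  0.06] w 15.4
shift [ 1.33 -1.27 10.19] turn [0.0037 0.0028 0.0019]
```

View pics/w5c.png

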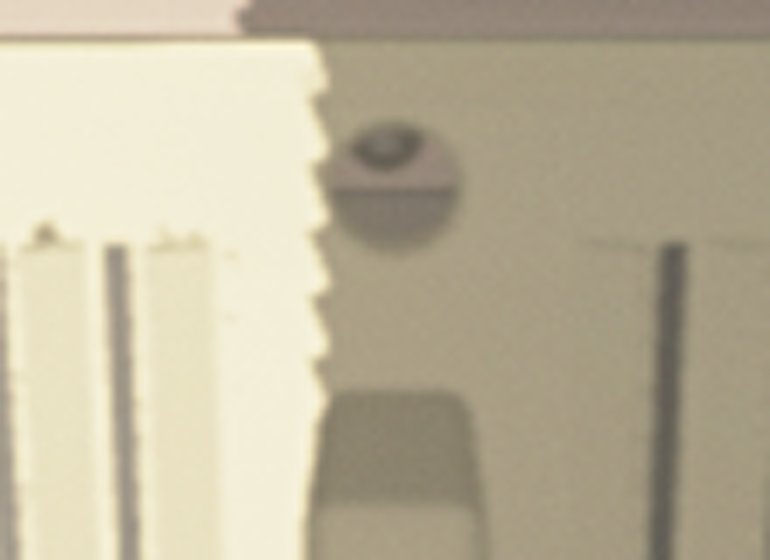

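View pics/s5c.png

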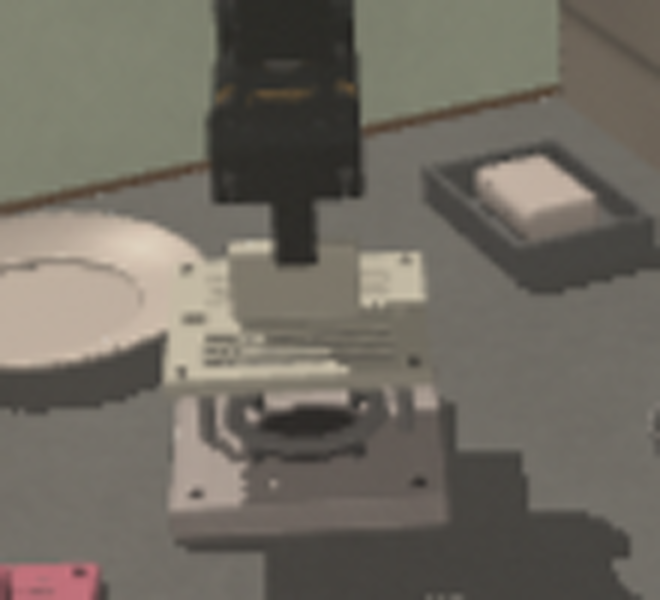

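Through the far hole (centre (393,188)) the peg tip shows at (387,146). I'll compare the two in tool coordinates.

Run:
```python
from h import *
W=calibration('wrist');s=sense();R=np.array(s['ee_rot']);t=np.array(s['tcp_pos'])
def un(l): return [((u+.5)/7-.5+260,(v+.5)/7-.5+125) for u,v in l]
for n,l,z in [('peg',[(387,146)],.062),('hole',[(394,186)],t[2]-.0089)]:
    P=atz(W,un(l),z); Q=(P-t)@R
    print(n,(P*1000).round(1).tolist(),'tool',(Q*1000).round(1).tolist())
```

```text
peg [[607.6, 226.5, 62.0]] tool [[54.3, -2.4, 43.0]]
hole [[607.7, 225.7, 96.3]] tool [[54.6, -1.5, 8.7]]
```

Emit:
{"op": "carry_out", "data": {"commands": [0.5, -0.7, 12, 0.003, 0.002, 0.001, 0, 0, 0, 0, 0, 0, 0, 0, 0, 0, 0, 0]}}

```text
time_s: 9.72
tcp_pos: [0.5575, 0.2462, 0.0933]
ee_rot: [[0.924, -0.383, 0.001], [-0.383, -0.924, 0.001], [0.0, -0.001, -1.0]]
wrist_force: [-0.9, -0.5, -3.9]
gripper_width: 0.178
```

```bash
cat > pk.py <<'E'
from h import *
import sys
n=sys.argv[1]
need([.5573,.2458,.080],-22.6)
i=cv2.cvtColor(capture('wrist'),cv2.COLOR_RGB2BGR)
cv2.imwrite(f'pics/w{n}c.png',cv2.resize(i[125:205,260:370],None,fx=7,fy=7,interpolation=cv2.INTER_CUBIC))
E
python3 pk.py 6
```

```text
t 9.725 pos [0.5575 0.2462 0.0933] F [-0.92 -0.47 -3.92] M [-0.03 -0.03 -0.01] w 15.5
shift [-0.03  0.41 13.34] turn [-0.0011 -0.0003  0.0016]
```

View pics/w6c.png

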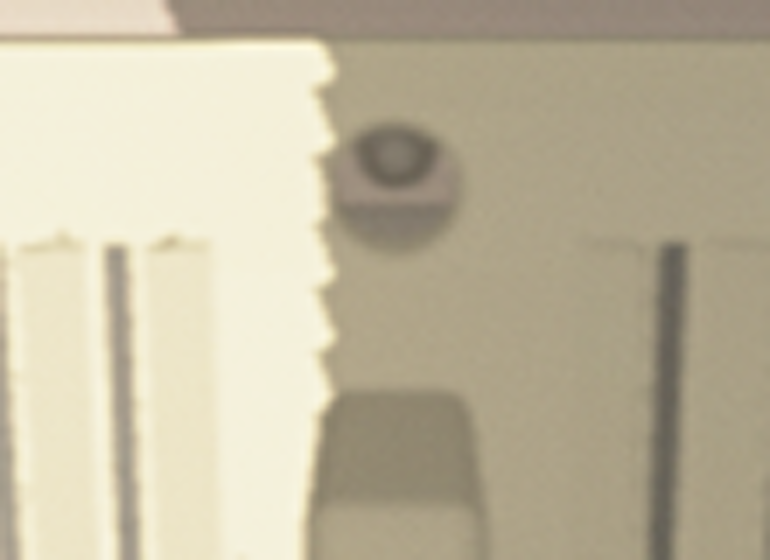

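Run:
```python
from h import *
W=calibration('wrist');s=sense();R=np.array(s['ee_rot']);t=np.array(s['tcp_pos'])
def un(l): return [((u+.5)/7-.5+260,(v+.5)/7-.5+125) for u,v in l]
for n,l,z in [('peg',[(396,155)],.062),('hole',[(394,186)],t[2]-.0089)]:
    P=atz(W,un(l),z); Q=(P-t)@R
    print(n,(P*1000).round(1).tolist(),'tool',(Q*1000).round(1).tolist())
```

```text
peg [[608.3, 226.3, 62.0]] tool [[54.8, -1.3, 31.1]]
hole [[608.2, 226.5, 84.2]] tool [[54.6, -1.5, 8.9]]
```

Aligned to about 0.2 mm, so I'll descend onto the pegs.

Emit:
{"op": "carry_out", "data": {"commands": [0, 0, 6, 0, 0, 0, 0, 0, 6, 0, 0, 0, 0, 0, 3, 0, 0, 0, 0, 0, 0, 0, 0, 0]}}

```text
time_s: 10.28
tcp_pos: [0.5572, 0.2459, 0.077]
ee_rot: [[0.924, -0.383, -0.0], [-0.383, -0.924, 0.001], [-0.0, -0.001, -1.0]]
wrist_force: [-0.4, 0.4, -3.4]
gripper_width: 0.175
```

```bash
sed -i 's/.5573,.2458,.080/.5575,.2462,.060/' pk.py; python3 pk.py 7
```

```text
t 10.275 pos [0.5572 0.2459 0.077 ] F [-0.37  0.4  -3.36] M [-0.05 -0.02  0.01] w 15.2
shift [ 0.2  -0.34 17.03] turn [-0.0005  0.0004  0.0012]
```

View pics/w7c.png

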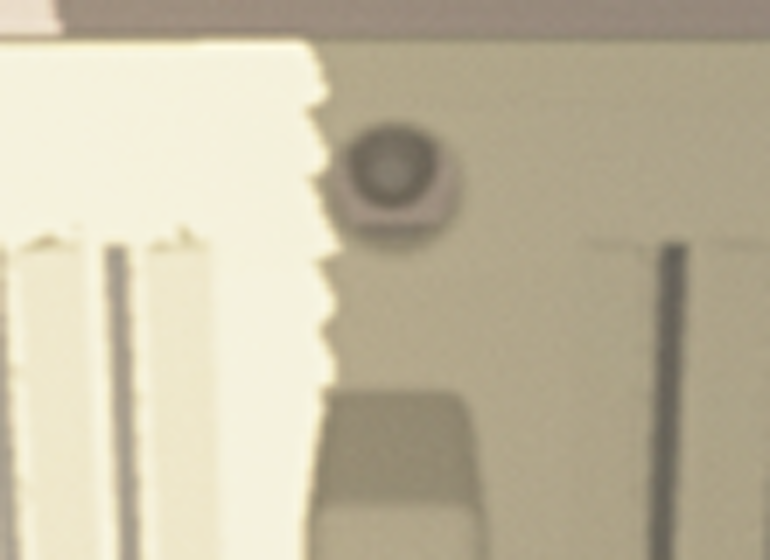

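Emit:
{"op": "carry_out", "data": {"commands": [0, -0.3, 5, 0, 0, 0, 0, 0, 5, 0, 0, 0, 0, 0, 4, 0, 0, 0, 0, 0, 0, 0, 0, 0, 0, 0, 0, 0, 0, 0]}}

```text
time_s: 10.95
tcp_pos: [0.5576, 0.2465, 0.0623]
ee_rot: [[0.924, -0.383, 0.001], [-0.383, -0.924, 0.001], [0.0, -0.001, -1.0]]
wrist_force: [0.2, -0.0, -4.4]
gripper_width: 0.18
```

```bash
python3 pk.py 8
```

```text
t 10.95 pos [0.5576 0.2465 0.0623] F [ 0.23 -0.03 -4.39] M [-0.02 -0.03 -0.02] w 15.7
shift [0.01 0.31 2.33] turn [-0.0011 -0.0001  0.0014]
```

View pics/w8c.png

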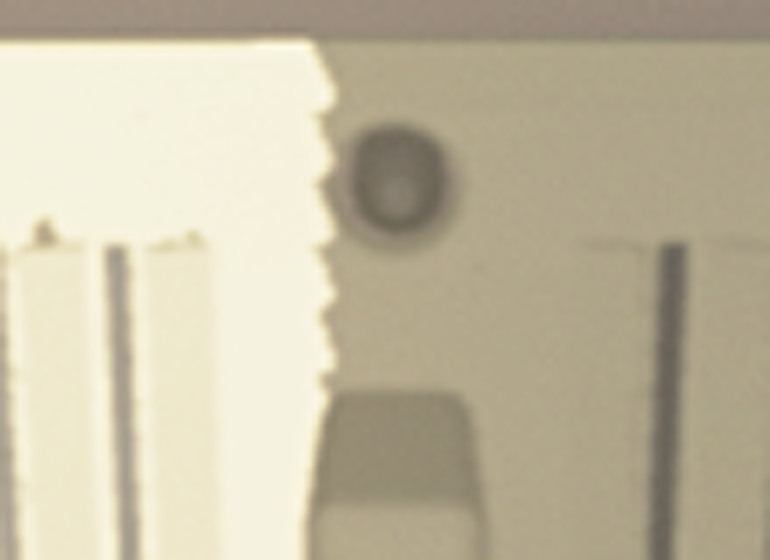

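The peg is through the hole and nearly central, with no side force. Next, contact in small steps.

Emit:
{"op": "carry_out", "data": {"commands": [0, 0, 3, 0, 0, 0, 0, 0, 0, 0, 0, 0, 0, 0, 0, 0, 0, 0]}}

```text
time_s: 11.38
tcp_pos: [0.5577, 0.2466, 0.0595]
ee_rot: [[0.924, -0.383, 0.001], [-0.383, -0.924, 0.001], [0.0, -0.002, -1.0]]
wrist_force: [0.5, -0.4, -4.9]
gripper_width: 0.178
```

Emit:
{"op": "carry_out", "data": {"commands": [0, 0, 2, 0, 0, 0, 0, 0, 0, 0, 0, 0]}}

```text
time_s: 11.62
tcp_pos: [0.5578, 0.2466, 0.0574]
ee_rot: [[0.924, -0.383, 0.001], [-0.383, -0.924, 0.001], [0.0, -0.002, -1.0]]
wrist_force: [0.3, 1.2, -4.3]
gripper_width: 0.175
```

Emit:
{"op": "carry_out", "data": {"commands": [0, 0, 2, 0, 0, 0, 0, 0, 0, 0, 0, 0]}}

```text
time_s: 11.88
tcp_pos: [0.5582, 0.2468, 0.0569]
ee_rot: [[0.924, -0.382, 0.002], [-0.382, -0.924, 0.001], [0.001, -0.002, -1.0]]
wrist_force: [-2.7, -0.3, 2.0]
gripper_width: 0.175
```

Emit:
{"op": "carry_out", "data": {"commands": [0, 0, 0, 0, 0, 0, 0, 0, 0, 0, 0, 0]}}

```text
time_s: 12.12
tcp_pos: [0.5582, 0.2468, 0.057]
ee_rot: [[0.924, -0.382, 0.002], [-0.382, -0.924, 0.002], [0.002, -0.003, -1.0]]
wrist_force: [-1.2, -0.4, -1.8]
gripper_width: 0.178
```

Emit:
{"op": "carry_out", "data": {"commands": [0, 0, 3, 0, 0, 0, 0, 0, 0, 0, 0, 0]}}

```text
time_s: 12.38
tcp_pos: [0.5583, 0.2468, 0.0551]
ee_rot: [[0.924, -0.382, 0.003], [-0.382, -0.924, 0.002], [0.002, -0.003, -1.0]]
wrist_force: [-4.2, 0.2, 2.6]
gripper_width: 0.179
```

```bash
python3 pk.py 9;python3 -c "
from h import *
need([.5575,.2462,.05],-22.6)"
```

```text
t 12.375 pos [0.5583 0.2468 0.0551] F [-4.24  0.2   2.62] M [-0.15  0.86 -0.07] w 15.6
shift [-0.46  0.85 -4.94] turn [-0.0026 -0.0021  0.0025]
t 12.425 pos [0.5582 0.2468 0.0552] F [-3.06 -0.66  3.57] M [-0.19  0.83 -0.03] w 15.2
shift [-0.47  0.87  5.15] turn [-0.0026 -0.0021  0.0024]
```

Emit:
{"op": "carry_out", "data": {"commands": [-0.5, 0.6, 3, -0.003, -0.002, 0.002, -0.2, 0, 2, 0, 0, 0]}}

```text
time_s: 12.68
tcp_pos: [0.5582, 0.2468, 0.0517]
ee_rot: [[0.924, -0.383, 0.002], [-0.383, -0.924, 0.0], [0.002, -0.001, -1.0]]
wrist_force: [-3.9, -0.8, 7.3]
gripper_width: 0.18
```

```bash
python3 -c "
from h import *
need([.5575,.2462,.0503],-22.6)"
```

```text
t 12.675 pos [0.5582 0.2468 0.0517] F [-3.87 -0.83  7.34] M [-0.47  1.13  0.01] w 15.6
shift [-0.46  0.85  1.44] turn [-0.0009 -0.0019  0.0012]
```

Emit:
{"op": "carry_out", "data": {"commands": [-0.8, 0.5, 2.8, -0.001, -0.002, 0, -0.5, 0, 2.3, 0, 0, 0]}}

```text
time_s: 12.92
tcp_pos: [0.5583, 0.2469, 0.0494]
ee_rot: [[0.924, -0.382, 0.003], [-0.382, -0.924, -0.0], [0.003, -0.001, -1.0]]
wrist_force: [-4.7, -3.8, 9.6]
gripper_width: 0.178
```

```bash
python3 -c "
from h import *
need([.5575,.2462,.0503],-22.6)"
```

```text
t 12.925 pos [0.5583 0.2469 0.0494] F [-4.68 -3.75  9.65] M [-0.72  1.31  0.02] w 15.4
shift [-0.48  0.91 -0.89] turn [-0.0011 -0.0029  0.0025]
```

Emit:
{"op": "carry_out", "data": {"commands": [-1.2, 1.5, 1.2, -0.001, -0.003, 0.002]}}

```text
time_s: 13.05
tcp_pos: [0.5583, 0.2468, 0.0501]
ee_rot: [[0.924, -0.383, 0.004], [-0.383, -0.924, 0.002], [0.003, -0.003, -1.0]]
wrist_force: [-2.5, 1.1, 8.9]
gripper_width: 0.175
```

```bash
python3 -c "
from h import *
need([.5575,.2462,.0503],-22.6)"
```

```text
t 13.05 pos [0.5583 0.2468 0.0501] F [-2.5   1.07  8.93] M [ 0.21  0.66 -0.01] w 15.2
shift [-0.48  0.83 -0.24] turn [-0.0032 -0.0028  0.0014]
```

Emit:
{"op": "carry_out", "data": {"commands": [-0.8, 0.7, 1.8, -0.002, -0.003, 0.001, -0.8, 0.7, 1.8, -0.001, -0.002, 0]}}

```text
time_s: 13.3
tcp_pos: [0.5583, 0.2469, 0.05]
ee_rot: [[0.924, -0.382, 0.003], [-0.382, -0.924, 0.003], [0.002, -0.003, -1.0]]
wrist_force: [-3.4, -1.6, 8.5]
gripper_width: 0.172
```

```bash
python3 -c "
from h import *
need([.5575,.2462,.0503],-22.6)"
```

```text
t 13.3 pos [0.5583 0.2469 0.05  ] F [-3.4  -1.6   8.51] M [-0.37  0.99  0.01] w 15.0
shift [-0.44  0.9  -0.28] turn [-0.0035 -0.0017  0.002 ]
```

Emit:
{"op": "carry_out", "data": {"commands": [-1, 1, 1.8, -0.003, -0.002, 0, -1, 1, 1.8, -0.002, -0.002, 0, -1, 1, 1.8, 0, 0, 0, -1, 1, 1.8, 0, 0, 0, -1, 1, 1.8, 0, 0, 0]}}

```text
time_s: 13.92
tcp_pos: [0.5585, 0.2469, 0.0502]
ee_rot: [[0.925, -0.379, 0.013], [-0.379, -0.925, 0.005], [0.01, -0.01, -1.0]]
wrist_force: [-2.6, -0.9, 8.6]
gripper_width: 0.173
```

```bash
python3 -c "
from h import *
need([.5575,.2462,.0503],-22.6)
for n in ['wrist','side']:
    i=cv2.cvtColor(capture(n),cv2.COLOR_RGB2BGR);cv2.imwrite(f'pics/{n}9.png',i)
for k in range(4): capture('scene'); need([.5575,.2462,.0503],-22.6)
i=cv2.imread('pics/side9.png');cv2.imwrite('pics/s9c.png',cv2.resize(i[100:200,240:350],None,fx=6,fy=6,interpolation=cv2.INTER_CUBIC))
"
```

```text
t 13.925 pos [0.5585 0.2469 0.0502] F [-2.65 -0.87  8.65] M [-0.27  0.84 -0.06] w 15.1
shift [-0.67  1.07 -0.09] turn [-0.01   -0.0104  0.0056]
t 14.075 pos [0.5585 0.2469 0.0502] F [-1.89 -0.95  7.73] M [-0.38  0.9  -0.07] w 15.6
shift [-0.68  1.05 -0.07] turn [-0.0099 -0.0103  0.0056]
t 14.125 pos [0.5585 0.2469 0.0502] F [-2.78 -1.13  9.  ] M [-0.29  0.85 -0.04] w 15.7
shift [-0.69  1.03 -0.08] turn [-0.0099 -0.0103  0.0056]
t 14.175 pos [0.5585 0.2469 0.0502] F [-2.92 -0.46  9.33] M [-0.34  0.82 -0.04] w 15.5
shift [-0.68  1.07 -0.07] turn [-0.0099 -0.0103  0.0056]
t 14.225 pos [0.5585 0.2469 0.0502] F [-2.56 -1.21  8.76] M [-0.36  0.84 -0.01] w 15.4
shift [-0.63  1.05 -0.11] turn [-0.0098 -0.0102  0.0056]
```

View pics/s9c.png

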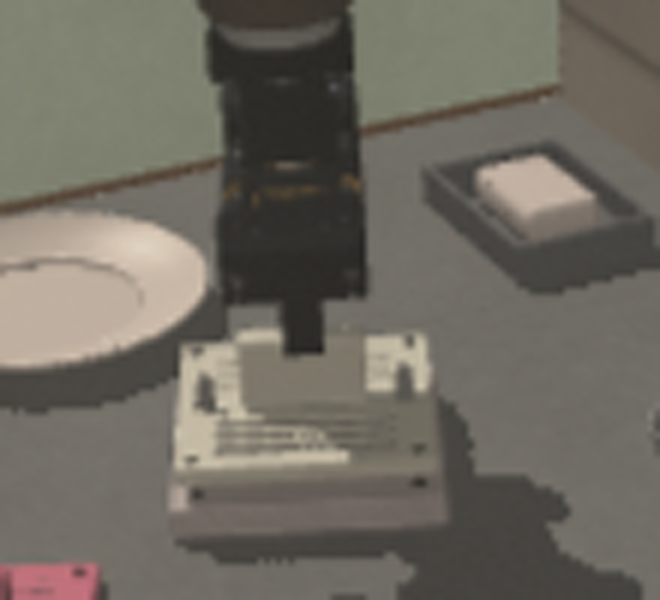

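View pics/wrist9.png

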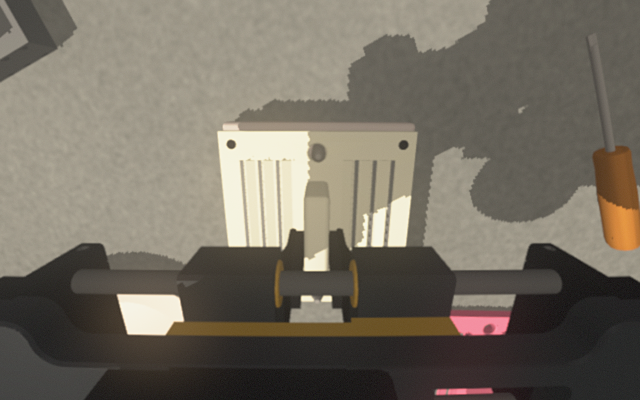

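Both pegs are through the cover, and the push stays steady at the last target. I'll take out the small tilt, then hold.

Emit:
{"op": "carry_out", "data": {"commands": [-0.7, 0.8, 1.9, -0.01, -0.01, 0.005, -0.7, 0.7, 1.9, -0.003, -0.003, 0.001]}}

```text
time_s: 14.48
tcp_pos: [0.5582, 0.2468, 0.0498]
ee_rot: [[0.923, -0.384, -0.0], [-0.384, -0.923, -0.001], [0.0, 0.001, -1.0]]
wrist_force: [-4.2, -1.0, 9.1]
gripper_width: 0.179
```

```bash
python3 -c "
from h import *
F=[]
need([.5575,.2462,.0503],-22.6)
for k in range(16): capture('scene'); F.append(sense()['wrist_force'])
print(np.mean(F,0))
need([.5575,.2462,.0503],-22.6)
"
```

```text
t 14.475 pos [0.5582 0.2468 0.0498] F [-4.2  -1.04  9.14] M [-0.23  1.18  0.04] w 15.6
shift [-0.4   0.77 -0.53] turn [ 0.0007 -0.0001  0.0008]
[-3.74029604 -0.73775058  9.22725364]
t 15.275 pos [0.5582 0.2468 0.0498] F [-4.27 -0.9   9.48] M [-0.33  1.18  0.02] w 15.5
shift [-0.42  0.78 -0.45] turn [ 0.0004 -0.0004  0.0008]
```

The cover is level and the push is steady at about 13.4 N. I'll hold this target for over 3 s.

```bash
python3 -c "
from h import *
F=[];Z=[]
for k in range(80):
    im=capture('side'); s=sense(); F.append(s['wrist_force'][2]);Z.append(s['tcp_pos'][2])
print(np.mean(F),min(F),max(F),min(Z),max(Z),np.mean(F[-20:]))
need([.5575,.2462,.0503],-22.6)
i=cv2.cvtColor(im,cv2.COLOR_RGB2BGR);cv2.imwrite('pics/s10.png',i);cv2.imwrite('pics/s10c.png',cv2.resize(i[150:200,260:325],None,fx=12,fy=12,interpolation=cv2.INTER_CUBIC))
"
```

```text
9.286461827729832 7.848867009316203 10.507778836420808 0.04982916640205339 0.04989617313468182 9.30705030527168
t 19.275 pos [0.5582 0.2468 0.0499] F [-4.89 -0.27 10.51] M [-0.28  1.19 -0.01] w 15.4
shift [-0.4   0.8  -0.44] turn [ 0.0004 -0.0004  0.0009]
```

View pics/s10c.png

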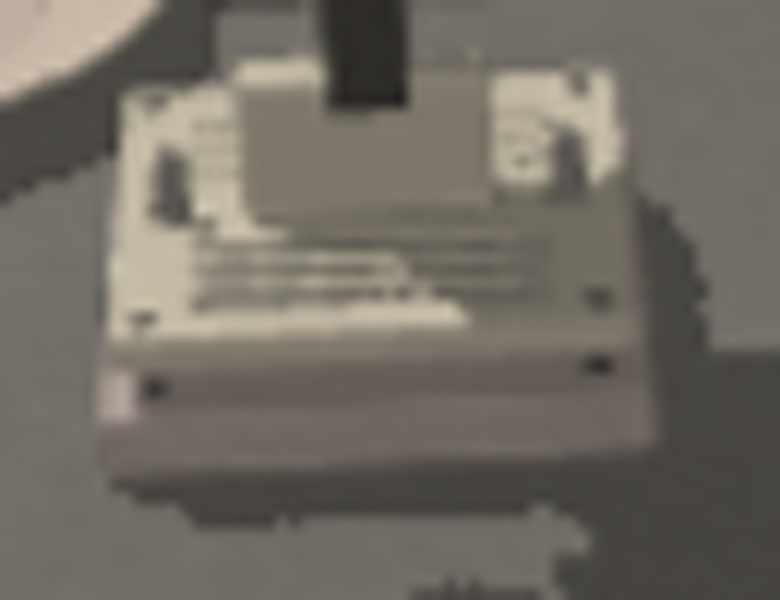

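Both pegs show through at (172,185) and (568,160), the cover is level, and it hasn't slipped in the grip: its wrist-view hole pixels haven't changed. I'm handing in.

```bash
python3 -c "
from station import *
print(finish_job())"
```

```text
the job is handed in; nothing more can be done
None
```

The cover is seated on both pegs and was handed in at about 19.3 s, still gripped and pressed at about 13.5 N. It had held that last pose for about 4.8 s.

**What I did:** I gripped the white cover by its finger bar, lifted it and carried it over the screwdriver. I lined up its hole with the peg in the wrist camera to about 0.2 mm, then lowered it and pressed it onto the ring.

**Last checks:**
- **Seating:** both pegs show through the cover. It was level to about 0.001 rad and turned within 0.001 rad of the frame angle I measured.
- **Push:** the wrist force averaged +9.3 N, against about -4.2 N with the cover hanging free, which gives about 13.5 N. The travel since first contact, about 7.1 mm, gives the same figure. I had no direct reading of the ring.
- **Steadiness:** over the last 4 s the height changed by less than 0.1 mm. The cover had not slipped in the grip when I compared wrist pictures just before the final hold.

**What disagreed:** a steady sideways force of about 4 N remained, probably one hole leaning on its peg. The tool also sat about 0.9 mm from where I had aimed it; the task allows 4 mm. Friction at the peg could make the true push on the ring roughly 1 N lower, which is still within 10 to 16 N.

I saw no bystander touched, but I did not measure their final positions.

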